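# Knock the stuck hub out of its nest

## Task

The round steel hub is stuck fast in the pocket of the assembly nest: take the C-shaped knock-out tool by its grip fin, bring its foot in under the nest from the open front, feel with light upward touches for the off-centre hole under the pocket, and gently push the rod up through it until the hub stands at least 15 mm proud. Draw the tool out again without ramming the nest and stand it on its foot on the table, well clear of the nest. Then lift the hub out and stand it upright on the table beside or in front of the nest, leaving the other things where they are.

Things in the scene. Friction and masses are not known exactly. Their poses are not given: they have to be found in the camera images.
- nest: Fixed aluminium block with a round pocket, on a grey post. Origin: on the table under the pocket's centre, z up, x from pocket to post. Block x, y = -38 to 38, z = 70 to 116 mm; 41.6 mm pocket. Post x = 38 to 64 mm, 60 wide, 116 high; foot x = 38 to 143 mm, 110 wide, 12 high. Below z = 62 mm all is open at the front (-x) and sides. More than 25 N between tool and nest is ramming.
- pocket_floor (a point): Centre of the pocket's floor, z = 70 mm over the table. The stuck hub's bottom rests at this height.
- plate_middle (a point): On the pocket's axis at z = 62 mm: underside of the steel guide plate (8 mm thick) below the pocket. Its 14 mm through hole is 7 mm off this axis, at an unknown angle within 2.2 rad either side of the nest's front (-x) direction: feel for it. A rod tip stopped at z = 62 mm is off the hole; in the hole it rises freely to the hub's bottom at 70 mm. The plate keeps its place when touched.
- hub: Plain turned steel hub, 40 mm across, 46 mm high, about 0.15 kg, bottom flat and closed. Origin: centre of its underside; z along its axis, up. Starts fully down, flush with the nest's top. Sprung plungers in the pocket walls hold it: pushing it up takes about 6 to 18 N, and it stays at the height where the push ends.
- knocker: C-shaped dark steel knock-out tool, 0.35 kg, standing on its foot, balanced under its grip. Origin: under the foot, on the rod's axis; z up; +x out of the C's mouth, to be lined up with the nest's +x when it slides in. Foot x = -72 to 24 mm, 40 wide, 10 thick; back x = -72 to -60 mm; top arm x = -72 to 52 mm, underside z = 125 mm (nose weight, 26 mm across, to x = 65), passes above the nest.
- rod_tip (a point): Tip of the tool's upright rod (9 mm across, 8 mm at its flat tip), 45 mm above the underside of the foot, at the tool's x = y = 0.
- grip_fin (a point): Middle of the grip fin on the top arm, 155 mm above the underside of the foot, straight above the rod. The fin is an upright plate 14 mm thick (tool's y), 56 mm long (x = -28 to 28 mm), z = 137 to 171 mm.
- motor_pulley: Bystander: light grey pulley, 63 mm across, 22 mm high, lying on the table. Origin: underside centre.
- lint_brush: Bystander: brush 85 x 30 x 23 mm. Origin: underside centre.
- thread_spool_1: Bystander: thread spool, 30 mm across, 42 mm high, standing. Origin: underside centre.
- thread_spool_2: Bystander: thread spool, 30 mm across, 42 mm high, standing. Origin: underside centre.
- tape_roll: Bystander: black tape roll, 62 mm across, 19 mm high. Origin: underside centre.
- screwdriver: Bystander: screwdriver 190 mm long, 27 mm high. Origin: underside centre.
Things that resemble listed ones, but are neither listed nor needed, are in the scene too. Of the things shaped like the hub, the steel one is meant.

How it is judged:
By the outcome, as a careful person would: the job done as asked, in the order asked, and still so for the second after the job is handed in, with the robot touching nothing.
It also fails if it takes over 72 s, if anything falls off the work surface, if the arm or the gripper's body presses on something with over 40 N, if the wrist force passes 120 N, or if a joint passes its speed limit or range.

## Robot

A 6-joint arm with a two-finger parallel gripper is mounted at the origin on a cart in front of the work surface, level with it; the furniture and walls round the work are solid. World frame = base frame: x ahead of the robot, y to its left, z up, the work surface at z = 0. Lengths are in mm, angles in rad, forces in N, time in s.
With the tool pointing down it reaches from about 350 to 775 mm from the base axis. Payload 7.3 kg.
Tool frame: the origin (TCP) lies at the very end of the fingers, on their centre line; the grasp point (between the pads) lies 19 mm behind it; z points along the fingers, y is the direction in which the jaws open and shut (so a half turn about z gives the same grasp; the last joint's range is limited). The gripper opens to 92 mm and grips with 3 to 60 N. Pads are 19 mm wide; open, the fingers measure 130 mm over their backs; the gripper's body (75 mm by 190 mm) begins 47 mm behind the grasp point.
Start: joints at [1.139, 0.342, 1.524, -0, 1.275, -0.146], TCP at [147.995, 503.728, 226.741] pointing down, gripper open.
Joint ranges: [-2.53, 2.53], [-0.77, 2.02], [0.04, 2.7], [-1, 4.14], [0.28, 2.66], [-3.11, 3.11]. Speed limits (rad/s): [2.57, 2.57, 3.14, 3.14, 3.14, 3.14].

## Interface

Orientations are given as a rotation vector (axis times angle).
In Python, from cell import status, vision, ticket gives the robot as it stands.
- The arm moves only by the tool jog_arm, never from a script. Its arguments are lists of equal length, an entry for each row: "hand": the finger opening in cm, from 0 to 9.18; "delta_pos": the shift along the tool's x, y, z in cm, a list of three; "angular": the turn, a rotation vector about the tool's x, y, z in rad, a list of three. A call has 1 to 20 rows; each row shifts and turns the pose as measured when the row begins, along the tool's axes as they then stand; what a row does not reach is not made up. A row lasts 1/12 s, in which the tool goes at most 41.7 mm and 7.16 degrees, less where a joint would pass 70% of its speed; a pose out of reach is approached as far as the arm can. A call is refused whole if a number of a shift passes 4.17 or a number of a turn 0.125, either way. A call with a gripper value outside its range is refused whole. The fingers move at their own pace and stop on an object; "force" is the grip in N (left out, the last holds). Time passes only in rows, so rows that do not move let the fingers close. It gives the time, the measured TCP pose, the force and the opening at its end, in the units of the state.
- status.state(): the state, without advancing time (a new reading comes with each control period).
- vision.snapshot(name): name is "scene" or "top"; returns (picture, depth): 384x512x3 uint8, red, green, blue; 384x512 float32, mm along the optical axis (not along the pixel's ray), 0 where there is no reading.
- vision.calibration(name): a dict with "intrinsics" (3x3 intrinsics, pixels), "R" (3x3) and "t" (3): a world point X has camera coordinates R X + t. Camera axes: x right, y down, z forward; pixel columns grow to the right and rows downward; lengths in mm; the calibration is good to about 2 mm. A picture is of the moment at which its call begins. calibration takes no time and is no camera call.
- ticket.sign_off(): hands the job in, once; it reports no verdict.
The state is a dict: "clock": time; "joints": joint angles; "qd": joint speeds; "joint_efforts": joint torques, N m; "ee_pos": TCP position; "orientation": TCP orientation; "ft_force": force on the tool from outside, world axes, zero at the start; "ft_torque": the same for the moment, N m; "grip_width": finger opening in mm.
Only numpy, scipy, OpenCV 4.12 (cv2) and the standard library are available. Lean on these libraries where they do the work, as an engineer would, in place of code of your own. Each camera call takes 0.05 s, during which the arm holds its last target. There are 200 camera calls.

## Working session

There is one attempt and no reset: what is moved stays moved. The work goes in short steps, Python scripts to look and compute and a tool call to move; the robot and the scene stay as the last step left them, time stands still between calls to the robot, and variables do not carry over. Pictures are saved under pics/ and viewed, about 8 in all and at most 12, crops included, and the job is handed in when it is done.

Besides the shell and the picture viewer there is one more tool, called after "Request:" as name(argument=value, ...) on one line, values as JSON. jog_arm: Moves the arm, as the interface text tells. Its arguments: {"type":"object","properties":{"hand":{"type":"array","items":{"type":"number"}},"delta_pos":{"type":"array","items":{"type":"array","items":{"type":"number"}}},"angular":{"type":"array","items":{"type":"array","items":{"type":"number"}}},"force":{"type":"number"}},"required":["hand","delta_pos","angular"]}

```bash
ls; mkdir -p pics
cat > h.py <<'E'
import numpy as np, cv2
from cell import status, vision, ticket
def snap(n):
    p,d=vision.snapshot(n); return p.copy(),d.copy()
def save(p,f,crop=None,s=1):
    if crop: p=p[crop[1]:crop[3],crop[0]:crop[2]]
    cv2.imwrite('pics/'+f,cv2.cvtColor(cv2.resize(p,None,fx=s,fy=s,interpolation=cv2.INTER_CUBIC),cv2.COLOR_RGB2BGR))
def cloud(n,d):
    c=vision.calibration(n);K=np.array(c['intrinsics']);R=np.array(c['R']);t=np.array(c['t'])
    v,u=np.indices(d.shape); P=np.stack([(u-K[0,2])/K[0,0]*d,(v-K[1,2])/K[1,1]*d,d],-1)
    return (P-t)@R
def ray(n,u,v,z):
    c=vision.calibration(n);K=np.array(c['intrinsics']);R=np.array(c['R']);t=np.array(c['t'])
    o=-R.T@t; r=R.T@np.linalg.inv(K)@[u,v,1]; return o+r*(z-o[2])/r[2]
E
python3 - <<'E'
from h import *
for n in('top','scene'):
    p,d=snap(n); save(p,n+'0.png',s=1.5); np.savez(n+'0.npz',p=p,d=d)
    c=vision.calibration(n);print(n,np.round(-np.array(c['R']).T@c['t']), np.round(c['R'],2).tolist(),(d==0).mean())
print(status.state())
E
```

```text
pics
top [ 248.  218. 1518.] [[-0.01, -1.0, 0.02], [-0.98, 0.01, -0.2], [0.2, -0.02, -0.98]] 0.00372314453125
scene [  35. -323.  822.] [[0.73, -0.68, 0.02], [-0.48, -0.53, -0.7], [0.49, 0.51, -0.71]] 0.0080108642578125
{'clock': 0.1, 'joints': array([ 1.13902125e+00,  3.42652295e-01,  1.52490206e+00,  1.24197179e-05,
        1.27537777e+00, -1.46001865e-01]), 'qd': array([-3.30045563e-04,  6.40128067e-05, -2.75363981e-03, -7.66153375e-04,
        7.89363043e-04, -8.24200335e-04]), 'joint_efforts': array([ 2.12741172e-03, -4.32007670e+01, -2.44693440e+01,  7.21182232e-02,
        5.26067102e-02, -1.01691769e-04]), 'ee_pos': array([147.82640441, 503.39679718, 226.12162233]), 'orientation': array([-4.47315178e-01, -3.10918646e+00,  2.01127533e-03]), 'ft_force': array([-0.41790681,  0.66763558, -0.10995505]), 'ft_torque': array([ 0.04810887, -0.01791706, -0.01961031]), 'grip_width': 91.55087658811775}
```

View pics/top0.png

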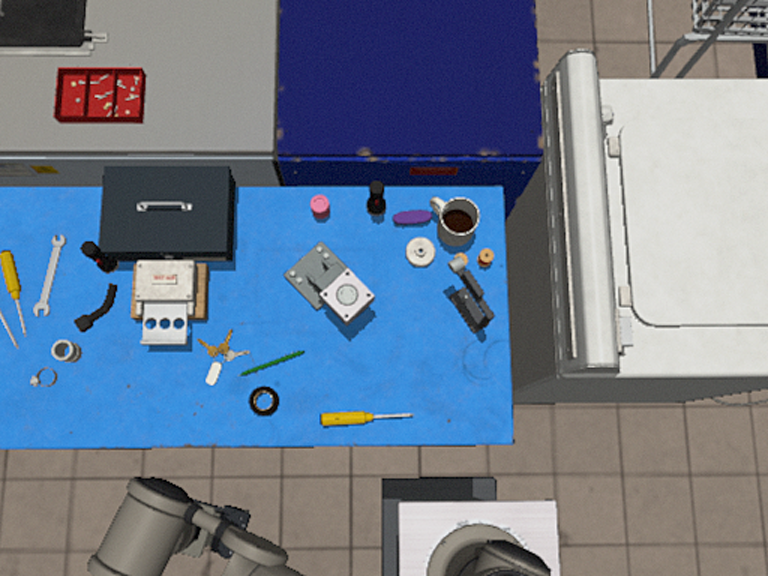

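View pics/scene0.png

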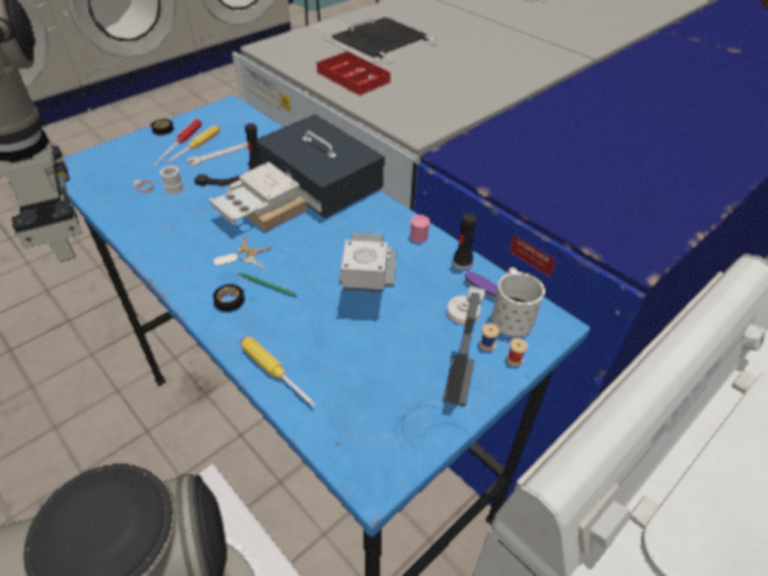

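The top view shows the nest block at about (347,295), with its post toward the upper left. The knocker is at about (470,305) with its nose up-left, next to the pulley (420,252), mug (458,220) and spools (462,262) and (486,257). Next I'll measure these from depth.

Run:
```python
from h import *
for n,bx in(('top',((185,155,255,220),(292,165,335,228))),('scene',((220,150,270,200),(290,185,325,275)))):
    f=np.load(n+'0.npz');p,d=f['p'],f['d'];C=cloud(n,d)
    for k,b in zip(('nest','knock'),bx):
        c=C[b[1]:b[3],b[0]:b[2]].reshape(-1,3); im=p[b[1]:b[3],b[0]:b[2]].reshape(-1,3).astype(int)
        z=c[:,2]; print(n,k,np.histogram(z,bins=np.arange(-10,200,10))[0])
        for lo,hi in((108,124),) if k=='nest' else ((160,180),(130,145),(4,16),(18,60)):
            m=(z>lo)&(z<hi)
            if k=='knock': m&=(im.max(1)<110)
            q=c[m]
            if len(q)<5: continue
            r=cv2.minAreaRect(q[:,:2].astype(np.float32)); print(lo,len(q),'zmed',np.median(q[:,2]).round(1),'mean',q.mean(0).round(1),'rect',np.round(r[0],1),np.round(r[1],1),round(r[2],1))
```

```text
top nest [1720 1368  430   14    4   14   30   15   26   19   30   78  744   34
    0    0    0    0    0    0]
108 825 zmed 114.6 mean [556.3 267.7 114.7] rect [558.8 269.5] [102.9  76.8] 42.9
top knock [1129  930  118   16   54   63    3    4    4    4    4    3    4   28
   96   84   38   63   41    0]
160 100 zmed 169.1 mean [558.8  20.7 168.8] rect [559.5  19.8] [55.  15.3] 31.4
130 106 zmed 137.0 mean [538.    8.9 137.1] rect [554.   15.1] [129.6  22.2] 34.8
4 285 zmed 9.0 mean [543.3   9.6   9.2] rect [568.5 -17.2] [ 95.4 133.3] 46.0
18 39 zmed 32.5 mean [559.7  -6.1  33.3] rect [576.    1.9] [ 62.4 158. ] 85.2
scene nest [900 417 114   0   0   0   0  62  72  79  80  83 682   0   0   0   0   0
   0   0]
108 699 zmed 115.0 mean [553.3 264.  114.7] rect [557.8 268.6] [104.2  76. ] 43.3
scene knock [1490  709  292  106   24   37   15   18   17   19   15   20   20   21
  123   65   29   86   33    0]
160 85 zmed 169.4 mean [553.9  16.6 168.7] rect [556.3  18. ] [52.  11.7] 34.3
130 72 zmed 136.1 mean [518.3  -5.2 136.5] rect [544.   11.5] [111.  11.] 33.2
4 240 zmed 9.2 mean [540.9   9.1   9.4] rect [624.3  52.4] [290.4  56.7] 33.5
18 83 zmed 35.9 mean [525.9  -6.8  36.6] rect [622.3  48.4] [284.2  48.4] 35.1
```

Run:
```python
from h import *
f=np.load('top0.npz');a=f['p'][150:230,180:345];save(a,'a.png',s=4.8)
f=np.load('scene0.npz');save(f['p'],'b.png',crop=(210,130,370,290),s=3.7)
```

```text
(no output)
```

View pics/a.png

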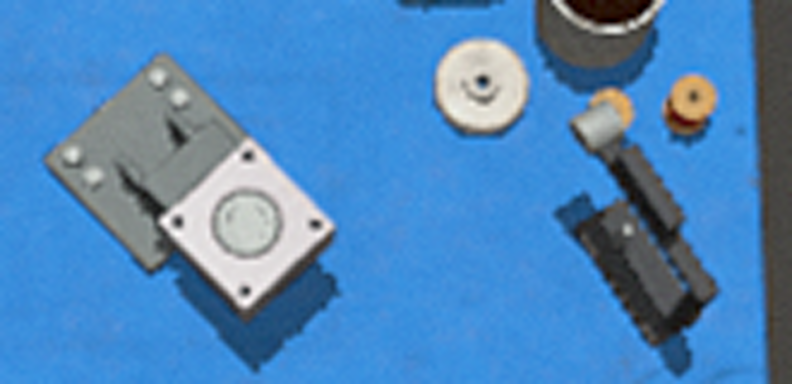

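View pics/b.png

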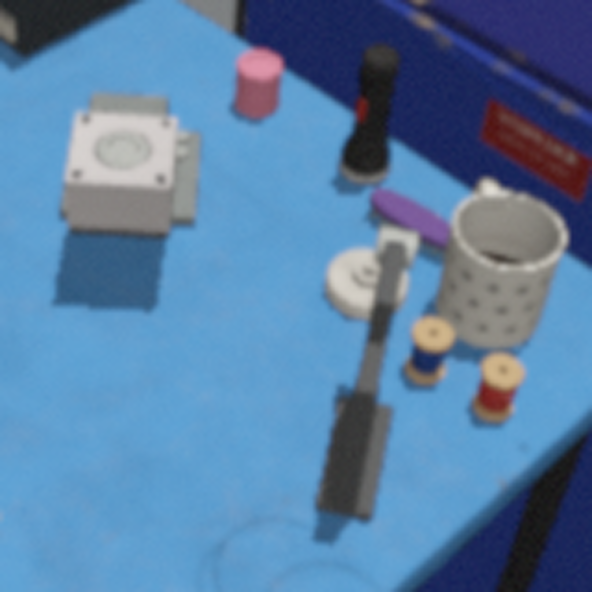

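The crops show the hub circle at crop (246,222) in the nest, and the tool's fin dark and running upper left to lower right. I'll refine the nest and tool poses and locate the obstacles next.

```bash
cat >> h.py <<'E'
from scipy.spatial.transform import Rotation as Ro
def go(x,y,z,yaw=None):
    "tool-frame shift (cm) to the world target, and turn about tool z to have jaw-y direction at yaw (deg)"
    s=status.state(); R=Ro.from_rotvec(s['orientation']).as_matrix()
    dl=R.T@(np.array([x,y,z])-s['ee_pos'])/10
    ang=np.degrees(np.arctan2(R[1,1],R[0,1])); out='t%.2f pos %s yawy %.2f tiltz %s F %s w %.1f | d_cm %s'%(s['clock'],s['ee_pos'].round(1),ang,R[:2,2].round(4),s['ft_force'].round(1),s['grip_width'],dl.round(2))
    if yaw is not None:
        e=(yaw-ang+180)%360-180
        G=np.column_stack([[np.sin(np.radians(yaw)),-np.cos(np.radians(yaw)),0],[np.cos(np.radians(yaw)),np.sin(np.radians(yaw)),0],[0,0,-1]])
        out+=' rotvec %s'%Ro.from_matrix(R.T@G).as_rotvec().round(3)
    print(out)
E
python3 - <<'E'
from h import *
def rect(c):
    r=cv2.minAreaRect(c[:,:2].astype(np.float32));return np.round(r[0],1),np.round(r[1],1),round(r[2],1)
for n in('top','scene'):
    f=np.load(n+'0.npz');p,d=f['p'],f['d'];C=cloud(n,d);hsv=cv2.cvtColor(p,cv2.COLOR_RGB2HSV).astype(int)
    # block top: bright, low saturation; hub hole inside
    z=C[...,2];top=((z>106)&(z<124)&(np.hypot(C[...,0]-553,C[...,1]-265)<75))
    wh=(top&(p.min(2)>195)).astype(np.uint8)
    cs,h=cv2.findContours(wh,cv2.RETR_CCOMP,cv2.CHAIN_APPROX_NONE)
    o=max((c for c,k in zip(cs,h[0]) if k[3]<0),key=cv2.contourArea); i=max((c for c,k in zip(cs,h[0]) if k[3]>=0),key=cv2.contourArea)
    W=lambda c:np.array([ray(n,*q[0],116) for q in c])
    print(n,'block',rect(W(o)),'hub',cv2.minEnclosingCircle(W(i)[:,:2].astype(np.float32)), W(i)[:,:2].mean(0).round(1))
    # other things
    m=((z>4)&(hsv[...,1]<0)|(~((hsv[...,0]>95)&(hsv[...,0]<118)&(hsv[...,1]>120)))).astype(np.uint8)
    m[(C[...,0]<230)|(C[...,0]>720)|(C[...,1]<-60)|(C[...,1]>460)|(z>250)]=0
    k,l,s,c=cv2.connectedComponentsWithStats(m)
    for j in range(1,k):
        if s[j,4]>15:
            q=C[l==j];print('  ',s[j,4],np.round(c[j]),'rect',rect(q),'zmax',q[:,2].max().round(),'col',p[l==j].mean(0).round())
    # nose & arm
    m=(z>120)&(z<160)&(hsv[...,1]<60)&(p.max(2)>125)&(C[...,1]<120)&(C[...,0]>560)&(C[...,0]<650); q=C[m];print(' nose',len(q),q.mean(0).round(1) if len(q) else '')
E
```

```text
top block (array([550.2, 260.1]), array([74.1, 72.9]), 43.8) hub ((550.8154296875, 258.1202697753906), 26.452308654785156) [551. 259.]
   322 [304. 155.] rect (array([698.3,  31.1]), array([43.2, 81. ]), 0.3) zmax 96.0 col [87. 82. 77.]
   319 [280. 167.] rect (array([668. , 106.4]), array([62.7, 68.4]), 74.2) zmax 25.0 col [197. 194. 187.]
   1709 [220. 189.] rect (array([590.9, 294.9]), array([185.1, 113.5]), 44.4) zmax 123.0 col [154. 158. 157.]
   114 [323. 171.] rect (array([655. , -33.5]), array([31.8, 47.9]), 61.2) zmax 48.0 col [160. 129.  99.]
   721 [313. 197.] rect (array([578. ,  13.5]), array([174.7,  73.3]), 21.5) zmax 176.0 col [80. 80. 79.]
   91 [184. 240.] rect (array([435.2, 406.8]), array([ 10.6, 113.8]), 22.3) zmax 14.0 col [ 34. 103.  48.]
   198 [176. 267.] rect (array([352.4, 430. ]), array([53.9, 54.8]), 88.6) zmax 26.0 col [50. 43. 37.]
   366 [236. 278.] rect (array([319.3, 221.4]), array([ 27.7, 185.9]), 2.7) zmax 38.0 col [182. 159.  60.]
   926 [247. 301.] rect (array([248. , 200.3]), array([518.7,  36.8]), 89.5) zmax 7.0 col [135. 123. 114.]
 nose 300 [
[... 356 characters left out ...]
12.0 col [ 67. 125. 110.]
   1050 [340. 216.] rect (array([676.5,  14.8]), array([103.2, 107.1]), 9.5) zmax 93.0 col [139. 132. 126.]
   256 [152. 198.] rect (array([351. , 430.3]), array([58.1, 51.3]), 58.2) zmax 21.0 col [67. 65. 63.]
   1136 [308. 229.] rect (array([608.9,  60.1]), array([275.2,  66.9]), 40.6) zmax 172.0 col [107. 112. 116.]
   6558 [243. 354.] rect (array([488.6, 200.1]), array([462.5, 519.6]), 0.0) zmax -17.0 col [137. 128. 119.]
   573 [180. 243.] rect (array([321.5, 236.5]), array([ 37.6, 213.2]), 2.0) zmax 30.0 col [166. 163. 122.]
   72 [325. 230.] rect (array([637.7,  23.3]), array([26. , 34.2]), 43.2) zmax 24.0 col [104. 107. 117.]
 nose 523 [ 602.9 -200.   124.8]
```

Request:
jog_arm(hand=[9, 9, 9, 9, 9, 9, 9, 9, 9, 9, 9, 9, 9, 9, 9, 9, 9, 9, 9], delta_pos=[[0, 0, 0], [0, 0, 0], [0, 0, 0], [0, 0, 0], [0, 0, 0], [0, 0, 0], [0, 0, 0], [0, 0, 0], [0, 0, 0], [0, 0, 0], [0, 0, 0], [0, 0, 0], [0, 0, 0], [0, 0, 0], [0, 0, 0], [0, 0, 0], [0, 0, 0], [0, 0, 0], [0, 0, 0]], angular=[[0, 0, 0.12], [0, 0, 0.12], [0, 0, 0.12], [0, 0, 0.12], [0, 0, 0.12], [0, 0, 0.12], [0, 0, 0.12], [0, 0, 0.12], [0, 0, 0.12], [0, 0, 0.12], [0, 0, 0.12], [0, 0, 0.12], [0, 0, 0.12], [0, 0, 0.12], [0, 0, 0.12], [0, 0, 0.12], [0, 0, 0.12], [0, 0, 0.12], [0, 0, 0.12]])

```text
clock: 1.68
ee_pos: [145.6, 498.6, 217.7]
orientation: [3.033, 0.751, -0.021]
ft_force: [-0.2, -0.2, -0.1]
grip_width: 89.7
```

Run:
```python
from h import *
go(558,19,240,-56.5); print(status.state()['joints'].round(3))
```

```text
Traceback (most recent call last):
  File "h.py", line 24, in go
    out+=' rotvec %s'%Ro.from_matrix(R.T@G).as_rotvec().round(3)
                      ~~~~~~~~~~~~~~^^^^^^^
  File "scipy/spatial/transform/_rotation.pyx", line 1143, in scipy.spatial.transform._rotation.Rotation.from_matrix
ValueError: Non-positive determinant (left-handed or null coordinate frame) in rotation matrix 0: [[-0.99491696  0.09929073  0.01678044]
 [ 0.09908226  0.99499652 -0.01283098]
 [ 0.01797048  0.01110312  0.99977687]].
```

```bash
sed -i 's/\[\[np.sin(np.radians(yaw)),-np.cos/[[-np.sin(np.radians(yaw)),np.cos/' h.py
python3 - <<'E'
from h import *
go(558,19,240,-56.5); print(status.state()['joints'].round(3))
E
```

```text
t1.68 pos [145.6 498.6 217.7] yawy -62.19 tiltz [-0.0089 -0.0192] F [-0.2 -0.2 -0.1] w 89.7 | d_cm [14.07 61.68 -1.67] rotvec [ 0.012  0.017 -0.099]
[1.139 0.351 1.536 0.    1.275 2.225]
```

Request:
jog_arm(hand=[9, 9, 9, 9, 9, 9, 9, 9, 9, 9, 9, 9, 9, 9, 9, 9, 9, 9], delta_pos=[[0.8, 3.5, -0.2], [0.8, 3.5, -0.2], [0.8, 3.5, -0.2], [0.8, 3.5, -0.2], [0.8, 3.5, -0.2], [0.8, 3.5, -0.2], [0.8, 3.5, -0.2], [0.8, 3.5, -0.2], [0.8, 3.5, -0.2], [0.8, 3.5, -0.2], [0.8, 3.5, -0.2], [0.8, 3.5, -0.2], [0.8, 3.5, -0.2], [0.8, 3.5, -0.2], [0.8, 3.5, -0.2], [0.8, 3.5, -0.2], [0.8, 3.5, -0.2], [0, 0, 0]], angular=[[0, 0, -0.005], [0, 0, -0.005], [0, 0, -0.005], [0, 0, -0.005], [0, 0, -0.005], [0, 0, -0.005], [0, 0, -0.005], [0, 0, -0.005], [0, 0, -0.005], [0, 0, -0.005], [0, 0, -0.005], [0, 0, -0.005], [0, 0, -0.005], [0, 0, -0.005], [0, 0, -0.005], [0, 0, -0.005], [0, 0, -0.005], [0, 0, 0]])

```text
clock: 3.18
ee_pos: [572.6, 27.0, 250.4]
orientation: [2.997, 0.878, -0.039]
ft_force: [-1.8, 0.6, 0.0]
grip_width: 90.1
```

Run:
```python
from h import *
go(558,19,200,-56.5)
```

```text
t3.18 pos [572.6  27.  250.4] yawy -57.32 tiltz [-0.0188 -0.0243] F [-1.8  0.6  0. ] w 90.1 | d_cm [-1.51 -0.16  5.08] rotvec [ 0.01   0.029 -0.014]
```

Request:
jog_arm(hand=[5, 5, 5, 5, 5], delta_pos=[[-0.5, -0.05, 1.2], [-0.5, -0.05, 1.2], [-0.5, -0.05, 1.2], [0, 0, 1], [0, 0, 0]], angular=[[0.005, 0.015, -0.005], [0.005, 0.015, -0.005], [0.003, 0.005, -0.005], [0, 0, 0], [0, 0, 0]])

```text
clock: 3.6
ee_pos: [558.4, 17.3, 199.9]
orientation: [-3.003, -0.897, -0.004]
ft_force: [-0.5, -1.0, -0.3]
grip_width: 61.5
```

Run:
```python
from h import *
go(558,19,140,-56.5)
p,d=snap('top');save(p,'c1.png',crop=(270,140,345,240),s=5)
p,d=snap('scene');save(p,'c2.png',crop=(260,140,360,290),s=4)
```

```text
t3.60 pos [558.4  17.3 199.9] yawy -56.74 tiltz [0.0002 0.0078] F [-0.5 -1.  -0.3] w 61.5 | d_cm [ 0.03 -0.12  5.99] rotvec [-0.006 -0.004 -0.004]
```

View pics/c2.png

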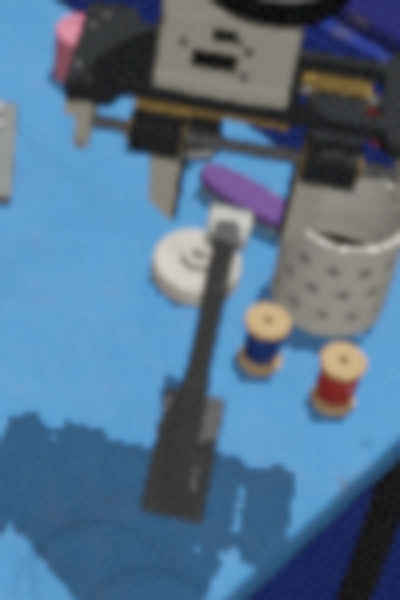

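The crop shows the jaws, fingertips at about (165,215) and (300,180), straddling the line of the fin and clear of the mug. Descending.

Request:
jog_arm(hand=[5, 5, 5, 5, 5, 5], delta_pos=[[0, -0.05, 1.4], [0, -0.05, 1.4], [0, 0, 1.2], [0, 0, 1], [0, 0, 0.6], [0, 0, -0.04]], angular=[[-0.003, -0.002, 0], [-0.003, -0.002, 0], [0, 0, 0], [0, 0, 0], [0, 0, 0], [0, 0, 0]])

```text
clock: 4.2
ee_pos: [562.7, 20.1, 149.4]
orientation: [3.004, 0.902, 0.019]
ft_force: [-0.2, 0.3, 0.4]
grip_width: 50.0
```

Run:
```python
from h import *
go(558,19,141,-56.5)
```

```text
t4.20 pos [562.7  20.1 149.4] yawy -56.59 tiltz [ 0.0131 -0.001 ] F [-0.2  0.3  0.4] w 50.0 | d_cm [-0.46 -0.18  0.83] rotvec [ 0.008 -0.01  -0.002]
```

Request:
jog_arm(hand=[5, 5, 5], delta_pos=[[-0.25, -0.08, 0.5], [-0.2, -0.05, 0.3], [0, 0, 0]], angular=[[0.004, -0.005, 0], [0.003, -0.005, 0], [0, 0, 0]])

```text
clock: 4.45
ee_pos: [558.9, 18.7, 142.2]
orientation: [3.007, 0.903, 0.003]
ft_force: [0.3, 0.1, -0.5]
grip_width: 50.3
```

Run:
```python
from h import *
go(558,19,141,-56.5)
```

```text
t4.45 pos [558.9  18.7 142.2] yawy -56.56 tiltz [ 0.0023 -0.001 ] F [ 0.3  0.1 -0.5] w 50.3 | d_cm [-0.06 -0.07  0.12] rotvec [ 0.002 -0.001 -0.001]
```

Request:
jog_arm(hand=[1, 1, 1, 1, 1, 1, 1, 1], delta_pos=[[0, 0, -0.03], [0, 0, -0.03], [0, 0, -0.03], [0, 0, -0.03], [0, 0, -0.03], [0, 0, -0.03], [0, 0, -0.03], [0, 0, -0.03]], angular=[[0, 0, 0], [0, 0, 0], [0, 0, 0], [0, 0, 0], [0, 0, 0], [0, 0, 0], [0, 0, 0], [0, 0, 0]], force=58)

```text
clock: 5.12
ee_pos: [559.2, 18.4, 145.8]
orientation: [3.007, 0.902, 0.005]
ft_force: [0.1, -0.3, -3.2]
grip_width: 13.4
```

Run:
```python
from h import *
go(558,19,200,-56.5)
```

```text
t5.12 pos [559.2  18.4 145.8] yawy -56.59 tiltz [ 0.0034 -0.0011] F [ 0.1 -0.3 -3.2] w 13.4 | d_cm [-0.05 -0.1  -5.42] rotvec [ 0.003 -0.002 -0.002]
```

Request:
jog_arm(hand=[1, 1, 1, 1, 1, 1], delta_pos=[[0, 0, -1.2], [0, 0, -1.2], [0, 0, -1.2], [0, 0, -1.2], [0, 0, -0.8], [0, 0, 0]], angular=[[0, 0, -0.03], [0, 0, -0.03], [0, 0, -0.03], [0, 0, -0.03], [0, 0, -0.03], [0, 0, 0]])

```text
clock: 5.62
ee_pos: [556.1, 18.9, 199.9]
orientation: [-2.926, -1.135, 0.011]
ft_force: [-0.2, -0.5, -2.8]
grip_width: 13.5
```

Run:
```python
from h import *
go(458.5,174.5,185,-46.8)
```

```text
t5.62 pos [556.1  18.9 199.9] yawy -47.59 tiltz [-0.0073  0.    ] F [-0.2 -0.5 -2.8] w 13.5 | d_cm [  3.3  -18.07   1.56] rotvec [-0.005  0.005 -0.014]
```

Request:
jog_arm(hand=[1, 1, 1, 1, 1, 1, 1, 1, 1], delta_pos=[[0.4, -2.2, 0.1], [0.4, -2.2, 0.1], [0.4, -2.2, 0.1], [0.4, -2.2, 0.1], [0.4, -2.2, 0.1], [0.4, -2.2, 0.1], [0.4, -2.2, 0.1], [0.4, -2.2, 0.1], [0, 0, 0]], angular=[[0, 0, -0.003], [0, 0, -0.003], [0, 0, -0.003], [0, 0, -0.003], [0, 0, 0], [0, 0, 0], [0, 0, 0], [0, 0, 0], [0, 0, 0]])

```text
clock: 6.37
ee_pos: [453.0, 173.9, 184.9]
orientation: [-2.925, -1.132, 0.027]
ft_force: [0.3, -0.5, -3.7]
grip_width: 13.8
```

Run:
```python
from h import *
go(458.5,174.5,185,-46.8)
```

```text
t6.37 pos [453.  173.9 184.9] yawy -47.70 tiltz [-0.0178 -0.0014] F [ 0.3 -0.5 -3.7] w 13.8 | d_cm [ 0.44  0.33 -0.02] rotvec [-0.011  0.014 -0.016]
```

Request:
jog_arm(hand=[1, 1, 1, 1], delta_pos=[[0.25, 0.2, 0], [0.2, 0.1, -0.05], [0, 0, -0.05], [0, 0, -0.05]], angular=[[-0.006, 0.007, -0.008], [-0.005, 0.006, -0.006], [0, 0, 0], [0, 0, 0]])

```text
clock: 6.7
ee_pos: [458.2, 174.5, 184.6]
orientation: [2.92, 1.156, -0.004]
ft_force: [0.3, -0.2, -2.2]
grip_width: 13.8
```

Run:
```python
from h import *
go(458.5,174.5,185,-46.8)
s=status.state();e=s['ee_pos']
for n in('top','scene'):
    p,d=snap(n);C=cloud(n,d);np.savez(n+'1.npz',p=p,d=d)
    c=vision.calibration(n);K=np.array(c['intrinsics']);R=np.array(c['R']);q=K@(R@e+c['t']);u,v=(q[:2]/q[2]).astype(int);print(n,u,v)
    save(p,n+'1.png',crop=(max(u-70,0),max(v-70,0),u+70,v+70),s=4)
    # foot: dark points below z=75 near tool
    for lo,hi in((35,75),(160,185)):
        m=(C[...,2]>lo)&(C[...,2]<hi)&(p.max(2)<110)&(np.hypot(C[...,0]-e[0],C[...,1]-e[1])<110);q=C[m]
        if len(q)>8: r=cv2.minAreaRect(q[:,:2].astype(np.float32));print(lo,len(q),np.median(q[:,2]).round(1),np.histogram(q[:,2],bins=8),np.round(r[0],1),np.round(r[1],1),r[2])
```

```text
t6.70 pos [458.2 174.5 184.6] yawy -46.81 tiltz [-0.0017 -0.0019] F [ 0.3 -0.2 -2.2] w 13.8 | d_cm [ 0.02  0.02 -0.04] rotvec [ 0.     0.003 -0.   ]
top 261 223
35 118 48.2 (array([ 8, 40, 53, 11,  1,  1,  3,  1]), array([39.00372591, 43.29974458, 47.59576326, 51.89178194, 56.18780062,
       60.4838193 , 64.77983797, 69.07585665, 73.37187533])) [450.9 192.2] [166.5  30. ] 55.066375732421875
160 87 174.8 (array([ 2,  1, 13, 11, 20, 24, 13,  3]), array([165.10097277, 167.10671673, 169.11246068, 171.11820464,
       173.1239486 , 175.12969255, 177.13543651, 179.14118046,
       181.14692442])) [421.3 142.3] [43.9 15.5] 41.004981994628906
scene 238 183
35 325 48.8 (array([ 14, 141,  82,  12,   8,  29,  30,   9]), array([39.93465976, 44.31629642, 48.69793308, 53.07956973, 57.46120639,
       61.84284305, 66.22447971, 70.60611636, 74.98775302])) [463.5 181. ] [164.   69.1] 43.206546783447266
160 154 174.9 (array([ 6,  9, 10, 14, 42, 56,  5, 12]), array([160.4499026, 163.3746549, 166.2994072, 169.2241595, 172.1489118,
       175.0736641, 177.9984164, 180.9231687, 183.847921 ])) [446.2 166.9] [120.1  16.5] 44.29103088378906
```

View pics/scene1.png

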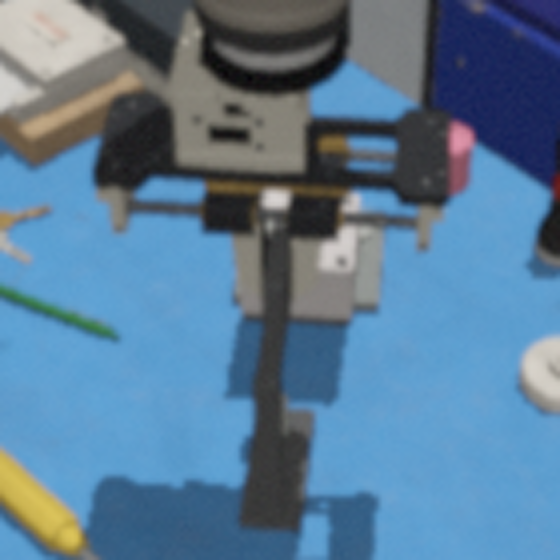

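The crop shows the tool hanging level at about (270,350), pointing at the nest. Its foot is dark, at about (275,480), with nothing under it. I'll lower it here and then slide in.

Request:
jog_arm(hand=[1, 1, 1, 1, 1], delta_pos=[[0, 0, 0.8], [0, 0, 0.8], [0, 0, 0.8], [0, 0, 0.5], [0, 0, 0]], angular=[[0, 0, 0], [0, 0, 0], [0, 0, 0], [0, 0, 0], [0, 0, 0]])

```text
clock: 7.22
ee_pos: [458.8, 172.9, 152.3]
orientation: [2.922, 1.151, -0.004]
ft_force: [0.8, -0.0, -3.0]
grip_width: 13.4
```

```bash
cat >> h.py <<'E'
N0=np.array([549.5,260.3]); ca,sa=np.cos(np.radians(43.2)),np.sin(np.radians(43.2))
def nest():
    e=status.state()['ee_pos'];v=e[:2]-N0; return 'nest x %.1f y %.1f'%(v[0]*ca+v[1]*sa,-v[0]*sa+v[1]*ca)
def gon(x,y,z):
    print(nest()); go(N0[0]+x*ca-y*sa,N0[1]+x*sa+y*ca,z,-46.8)
E
python3 - <<'E'
from h import *
gon(-7,0,152)
E
```

```text
nest x -125.9 y -1.6
t7.22 pos [458.8 172.9 152.3] yawy -46.99 tiltz [-0.0018 -0.002 ] F [ 0.8 -0.  -3. ] w 13.4 | d_cm [ 1.189e+01 -2.000e-01 -1.000e-02] rotvec [ 0.     0.003 -0.003]
```

Request:
jog_arm(hand=[1, 1, 1, 1, 1, 1, 1], delta_pos=[[1.2, -0.04, -0.04], [1.2, -0.04, -0.04], [1.2, -0.04, -0.04], [1.2, -0.04, -0.04], [1.2, -0.04, -0.04], [0.8, 0, -0.04], [0, 0, -0.04]], angular=[[0, 0, 0], [0, 0, 0], [0, 0, 0], [0, 0, 0], [0, 0, 0], [0, 0, 0], [0, 0, 0]])

```text
clock: 7.8
ee_pos: [507.8, 222.1, 151.9]
orientation: [2.923, 1.15, -0.013]
ft_force: [-0.4, -0.7, -3.8]
grip_width: 13.4
```

Run:
```python
from h import *
gon(-7,0,152)
```

```text
nest x -56.6 y 0.7
t7.80 pos [507.8 222.1 151.9] yawy -47.06 tiltz [-0.0073 -0.0035] F [-0.4 -0.7 -3.8] w 13.4 | d_cm [ 4.96  0.05 -0.05] rotvec [-0.002  0.008 -0.004]
```

Request:
jog_arm(hand=[1, 1, 1, 1, 1, 1, 1], delta_pos=[[1, 0, -0.04], [1, 0, -0.04], [1, 0, -0.04], [0.9, 0, -0.04], [0.7, 0, -0.04], [0.2, 0, -0.04], [0, 0, -0.04]], angular=[[0, 0.004, -0.002], [0, 0.004, -0.002], [0, 0, 0], [0, 0, 0], [0, 0, 0], [0, 0, 0], [0, 0, 0]])

```text
clock: 8.38
ee_pos: [542.8, 255.1, 153.4]
orientation: [-2.919, -1.156, 0.008]
ft_force: [-0.1, -0.5, -4.0]
grip_width: 13.3
```

Run:
```python
from h import *
gon(-7,0,152)
p,d=snap('scene');save(p,'s2.png',crop=(190,110,300,220),s=5)
```

```text
nest x -8.4 y 0.9
t8.38 pos [542.8 255.1 153.4] yawy -46.79 tiltz [-0.0056  0.0001] F [-0.1 -0.5 -4. ] w 13.3 | d_cm [0.15 0.09 0.14] rotvec [-0.004  0.004  0.   ]
```

View pics/s2.png

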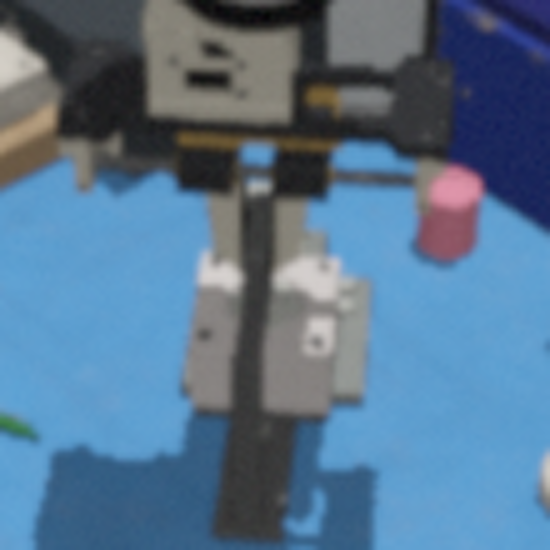

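The tool is in place: foot under the block at about (255,480), arm above it, no contact. First touch.

Request:
jog_arm(hand=[1, 1, 1, 1, 1, 1], delta_pos=[[0.1, 0.05, -0.2], [0.05, 0.04, -0.2], [0, 0, -0.2], [0, 0, -0.15], [0, 0, -0.15], [0, 0, -0.15]], angular=[[0, 0.003, 0], [-0.002, 0, 0], [0, 0, 0], [0, 0, 0], [0, 0, 0], [0, 0, 0]])

```text
clock: 8.93
ee_pos: [542.6, 253.9, 163.0]
orientation: [-2.92, -1.155, 0.009]
ft_force: [5.2, 2.1, -23.3]
grip_width: 13.5
```

Run:
```python
from h import *
gon(-7,0,152)
```

```text
nest x -9.4 y 0.1
t8.93 pos [542.6 253.9 163. ] yawy -46.84 tiltz [-0.0056 -0.0008] F [  5.2   2.1 -23.3] w 13.5 | d_cm [0.25 0.01 1.1 ] rotvec [-0.003  0.005 -0.001]
```

Request:
jog_arm(hand=[1, 1, 1, 1], delta_pos=[[0, 0, 0.25], [0.15, 0, 0], [0.15, 0, -0.03], [0, 0, -0.03]], angular=[[0, 0, 0], [0, 0.003, 0], [0, 0.002, 0], [0, 0, 0]])

```text
clock: 9.27
ee_pos: [545.0, 256.0, 161.5]
orientation: [-2.918, -1.154, 0.001]
ft_force: [0.5, -0.6, -3.7]
grip_width: 13.9
```

Run:
```python
from h import *
gon(-6,0,162)
```

```text
nest x -6.2 y -0.0
t9.27 pos [545.  256.  161.5] yawy -46.85 tiltz [-0.0016  0.0029] F [ 0.5 -0.6 -3.7] w 13.9 | d_cm [ 0.02 -0.   -0.05] rotvec [-0.003 -0.001 -0.001]
```

Request:
jog_arm(hand=[1, 1, 1], delta_pos=[[0, 0, -0.12], [0, 0, -0.12], [0, 0, -0.1]], angular=[[0, 0, 0], [0, 0, 0], [0, 0, 0]])

```text
clock: 9.52
ee_pos: [544.6, 255.8, 163.0]
orientation: [-2.918, -1.154, 0.004]
ft_force: [3.8, 1.4, -14.4]
grip_width: 13.7
```

Run:
```python
from h import *
gon(-6,0,162)
```

```text
nest x -6.7 y 0.1
t9.52 pos [544.6 255.8 163. ] yawy -46.84 tiltz [-0.0037  0.0021] F [  3.8   1.4 -14.4] w 13.7 | d_cm [0.07 0.01 0.1 ] rotvec [-0.004  0.001 -0.001]
```

Request:
jog_arm(hand=[1, 1, 1, 1, 1, 1, 1], delta_pos=[[0, 0, 0.15], [0.07, -0.23, 0], [0.07, -0.23, -0.03], [0, 0, -0.04], [0, 0, -0.12], [0, 0, -0.12], [0, 0, -0.1]], angular=[[0, 0, 0], [-0.002, 0.001, 0], [-0.002, 0, 0], [0, 0, 0], [0, 0, 0], [0, 0, 0], [0, 0, 0]])

```text
clock: 10.1
ee_pos: [542.4, 259.7, 163.2]
orientation: [2.919, 1.155, -0.003]
ft_force: [4.3, 0.6, -17.8]
grip_width: 13.5
```

Run:
```python
from h import *
gon(-2,6.7,162)
```

```text
nest x -5.6 y 4.4
t10.10 pos [542.4 259.7 163.2] yawy -46.84 tiltz [-0.0012 -0.0028] F [  4.3   0.6 -17.8] w 13.5 | d_cm [ 0.36 -0.23  0.12] rotvec [ 0.001  0.003 -0.001]
```

Request:
jog_arm(hand=[1, 1, 1, 1, 1, 1, 1], delta_pos=[[0, 0, 0.18], [0.18, -0.12, 0], [0.18, -0.12, -0.03], [0, 0, -0.04], [0, 0, -0.1], [0, 0, -0.1], [0, 0, -0.1]], angular=[[0, 0, 0], [0, 0.002, 0], [0, 0.001, 0], [0, 0, 0], [0, 0, 0], [0, 0, 0], [0, 0, 0]])

```text
clock: 10.68
ee_pos: [542.2, 263.5, 164.1]
orientation: [2.92, 1.155, -0.006]
ft_force: [3.9, 0.1, -20.0]
grip_width: 13.5
```

Run:
```python
from h import *
gon(2.3,6.6,162)
```

```text
nest x -3.1 y 7.3
t10.68 pos [542.2 263.5 164.1] yawy -46.85 tiltz [-0.0029 -0.0026] F [  3.9   0.1 -20. ] w 13.5 | d_cm [0.55 0.07 0.21] rotvec [-0.     0.004 -0.001]
```

Request:
jog_arm(hand=[1, 1, 1, 1, 1, 1, 1], delta_pos=[[0, 0, 0.25], [0.25, 0.03, 0], [0.25, 0.03, -0.03], [0, 0, -0.04], [0, 0, -0.1], [0, 0, -0.1], [0, 0, -0.08]], angular=[[0, 0, 0], [0, 0.002, 0], [0, 0.002, 0], [0, 0, 0], [0, 0, 0], [0, 0, 0], [0, 0, 0]])

```text
clock: 11.27
ee_pos: [547.1, 267.5, 171.1]
orientation: [-2.921, -1.156, -0.009]
ft_force: [-0.9, -0.7, -12.1]
grip_width: 13.7
```

Run:
```python
from h import *
gon(4.5,5.5,162)
```

```text
nest x 3.1 y 6.9
t11.27 pos [547.1 267.5 171.1] yawy -46.83 tiltz [0.0049 0.0027] F [ -0.9  -0.7 -12.1] w 13.7 | d_cm [0.13 0.14 0.91] rotvec [ 0.001 -0.005 -0.   ]
```

Found the hole: the tip rose about 8 mm at nest (3, 7), with almost no side load. Now pushing gently.

Request:
jog_arm(hand=[1, 1, 1, 1], delta_pos=[[0, 0, -0.1], [0, 0, -0.1], [0, 0, -0.12], [0, 0, -0.12]], angular=[[0, -0.002, 0], [0, -0.002, 0], [0, 0, 0], [0, 0, 0]])

```text
clock: 11.6
ee_pos: [546.4, 267.8, 172.9]
orientation: [-2.921, -1.155, 0.002]
ft_force: [0.9, 0.6, -13.9]
grip_width: 13.9
```

Run:
```python
from h import *
gon(2.9,6.5,190)
```

```text
nest x 2.9 y 7.6
t11.60 pos [546.4 267.8 172.9] yawy -46.84 tiltz [-0.0015 -0.0002] F [  0.9   0.6 -13.9] w 13.9 | d_cm [-0.    0.11 -1.71] rotvec [-0.001  0.001 -0.001]
```

Request:
jog_arm(hand=[1, 1, 1, 1, 1, 1], delta_pos=[[0, 0.03, -0.15], [0, 0.03, -0.15], [0, 0.02, -0.15], [0, 0, -0.15], [0, 0, -0.15], [0, 0, -0.15]], angular=[[0, 0, 0], [0, 0, 0], [0, 0, 0], [0, 0, 0], [0, 0, 0], [0, 0, 0]])

```text
clock: 12.1
ee_pos: [546.5, 267.6, 180.6]
orientation: [-2.92, -1.155, 0.006]
ft_force: [0.1, -0.1, -13.3]
grip_width: 13.6
```

Run:
```python
from h import *
gon(2.9,6.5,190)
```

```text
nest x 2.8 y 7.4
t12.10 pos [546.5 267.6 180.6] yawy -46.84 tiltz [-0.0045  0.0001] F [  0.1  -0.1 -13.3] w 13.6 | d_cm [ 0.    0.08 -0.94] rotvec [-0.003  0.003 -0.001]
```

Request:
jog_arm(hand=[1, 1, 1, 1, 1, 1, 1, 1], delta_pos=[[0, 0.02, -0.15], [0, 0.02, -0.15], [0, 0, -0.15], [0, 0, -0.15], [0, 0, -0.15], [0, 0, -0.15], [0, 0, -0.15], [0, 0, -0.1]], angular=[[-0.001, 0.002, 0], [-0.001, 0.001, 0], [0, 0, 0], [0, 0, 0], [0, 0, 0], [0, 0, 0], [0, 0, 0], [0, 0, 0]])

```text
clock: 12.77
ee_pos: [546.4, 267.4, 194.1]
orientation: [-2.92, -1.155, 0.0]
ft_force: [1.4, 1.2, -12.0]
grip_width: 13.4
```

Run:
```python
from h import *
gon(2.9,6.5,190)
for n in('top','scene'):
    p,d=snap(n);C=cloud(n,d);r=np.hypot(C[...,0]-549.5,C[...,1]-260.3)
    m=(r<22)&(C[...,2]>100)&(C[...,2]<150)&(p.min(2)>120);print(n,m.sum(),np.histogram(C[...,2][m],bins=np.arange(105,150,4)))
```

```text
nest x 2.6 y 7.3
t12.77 pos [546.4 267.4 194.1] yawy -46.83 tiltz [-0.0007  0.0012] F [  1.4   1.2 -12. ] w 13.4 | d_cm [0.03 0.08 0.41] rotvec [-0.001 -0.    -0.001]
top 4 (array([0, 1, 0, 1, 0, 0, 0, 0, 2, 0, 0]), array([105, 109, 113, 117, 121, 125, 129, 133, 137, 141, 145, 149]))
scene 44 (array([ 1,  1,  7,  2,  0,  1,  2, 11, 19,  0,  0]), array([105, 109, 113, 117, 121, 125, 129, 133, 137, 141, 145, 149]))
```

Request:
jog_arm(hand=[1, 1, 1, 1, 1], delta_pos=[[0, 0.02, 0.4], [0, 0.02, 0.4], [0, 0, 0.4], [0, 0, 0.4], [0, 0, 0.3]], angular=[[0, 0, 0], [0, 0, 0], [0, 0, 0], [0, 0, 0], [0, 0, 0]])

```text
clock: 13.28
ee_pos: [548.3, 266.9, 179.2]
orientation: [2.921, 1.156, 0.011]
ft_force: [-2.3, -0.6, -3.2]
grip_width: 13.8
```

Run:
```python
from h import *
gon(2.9,6.9,152)
```

```text
nest x 3.6 y 5.6
t13.28 pos [548.3 266.9 179.2] yawy -46.83 tiltz [0.0069 0.0022] F [-2.3 -0.6 -3.2] w 13.8 | d_cm [-0.09 -0.13  2.72] rotvec [ 0.003 -0.007 -0.001]
```

Request:
jog_arm(hand=[1, 1, 1, 1, 1, 1, 1, 1], delta_pos=[[-0.06, -0.1, 0.3], [-0.03, -0.03, 0.4], [0, 0, 0.4], [0, 0, 0.4], [0, 0, 0.4], [0, 0, 0.4], [0, 0, 0.15], [0, 0, -0.03]], angular=[[0.002, -0.004, 0], [0, -0.003, 0], [0, 0, 0], [0, 0, 0], [0, 0, 0], [0, 0, 0], [0, 0, 0], [0, 0, 0]])

```text
clock: 13.95
ee_pos: [548.2, 268.8, 153.6]
orientation: [2.921, 1.156, 0.008]
ft_force: [0.7, 0.0, -2.2]
grip_width: 13.7
```

Run:
```python
from h import *
gon(-125,0,152)
```

```text
nest x 4.9 y 7.0
t13.95 pos [548.2 268.8 153.6] yawy -46.82 tiltz [0.0049 0.0019] F [ 0.7  0.  -2.2] w 13.7 | d_cm [-12.99   0.71   0.1 ] rotvec [ 0.002 -0.005 -0.   ]
```

Request:
jog_arm(hand=[1, 1, 1], delta_pos=[[-0.08, 0, -0.2], [-0.05, 0, -0.15], [0, 0, -0.03]], angular=[[0.001, -0.003, 0], [0, -0.002, 0], [0, 0, 0]])

```text
clock: 14.2
ee_pos: [547.0, 267.5, 157.0]
orientation: [2.92, 1.155, -0.002]
ft_force: [-0.0, -0.6, -4.0]
grip_width: 13.4
```

Run:
```python
from h import *
gon(-125,0,157)
for n in('scene',):
    p,d=snap(n);C=cloud(n,d);r=np.hypot(C[...,0]-549.5,C[...,1]-260.3)
    m=(r<22)&(C[...,2]>118)&(C[...,2]<150)&(p.min(2)>120);print(n,m.sum(),np.sort(C[...,2][m]).round(1))
    m=(C[...,2]>128)&(C[...,2]<165)&(p.max(2)<90)&(np.abs((C[...,0]-549.5)*-sa+(C[...,1]-260.3)*ca-7)<14)&(C[...,0]<545)&(C[...,0]>470);print('arm top',m.sum(),np.median(C[...,2][m]),np.histogram(C[...,2][m],bins=8))
```

```text
nest x 3.1 y 6.9
t14.20 pos [547.  267.5 157. ] yawy -46.82 tiltz [-0.0009 -0.0019] F [-0.  -0.6 -4. ] w 13.4 | d_cm [-12.81   0.7    0.02] rotvec [ 0.001  0.002 -0.   ]
scene 17 [126.1 129.1 129.1 129.1 130.3 130.4 131.1 131.1 131.4 131.4 131.7 131.9
 132.4 132.6 132.7 132.9 134.7]
arm top 123 147.50193160521405 (array([ 7,  6, 10, 19, 59,  8, 10,  4]), array([128.16631019, 132.73933689, 137.31236358, 141.88539028,
       146.45841697, 151.03144367, 155.60447036, 160.17749706,
       164.75052375]))
```

Hub top reads about 132 mm, so it stands about 16 mm proud; the tool's arm pressed it back slightly on the way down. That still meets the 15 mm. The tool is clear above and below, so I'm withdrawing.

Request:
jog_arm(hand=[1, 1, 1, 1, 1, 1], delta_pos=[[-0.6, 0, -0.03], [-1, 0, -0.03], [-1, 0, -0.03], [-1, 0, -0.03], [-1, 0, -0.03], [-1, 0, -0.03]], angular=[[0, 0, 0], [0, 0, 0], [0, 0, 0], [0, 0, 0], [0, 0, 0], [0, 0, 0]])

```text
clock: 14.75
ee_pos: [504.2, 227.3, 158.3]
orientation: [2.919, 1.157, -0.002]
ft_force: [0.5, -0.4, -3.4]
grip_width: 13.4
```

Run:
```python
from h import *
gon(-150,0,157)
```

```text
nest x -55.7 y 6.9
t14.75 pos [504.2 227.3 158.3] yawy -46.77 tiltz [-0.0003 -0.002 ] F [ 0.5 -0.4 -3.4] w 13.4 | d_cm [-9.43  0.69  0.15] rotvec [0.001 0.002 0.001]
```

Request:
jog_arm(hand=[1, 1, 1, 1, 1, 1, 1], delta_pos=[[-1.5, 0, 0], [-1.5, 0, 0], [-1.5, 0, 0], [-1.5, 0, -0.1], [-1.5, 0, -0.8], [-1, 0, -1], [0, 0, -1]], angular=[[0, 0, 0], [0, 0, 0], [0, 0, 0], [0, 0, 0], [0, 0, 0], [0, 0, 0], [0, 0, 0]])

```text
clock: 15.33
ee_pos: [433.4, 163.1, 186.6]
orientation: [2.919, 1.156, -0.012]
ft_force: [1.5, 0.4, -3.4]
grip_width: 13.5
```

Run:
```python
from h import *
print(nest());go(525,45,185,-50)
```

```text
nest x -151.1 y 8.6
t15.33 pos [433.4 163.1 186.6] yawy -46.79 tiltz [-0.0061 -0.0045] F [ 1.5  0.4 -3.4] w 13.5 | d_cm [-1.41 14.88  0.16] rotvec [-0.001  0.008  0.056]
```

Request:
jog_arm(hand=[1, 1, 1, 1, 1, 1, 1, 1, 1, 1], delta_pos=[[-0.2, 2, -0.02], [-0.2, 2, -0.02], [-0.2, 2, -0.02], [-0.2, 2, -0.02], [-0.2, 2, -0.02], [-0.2, 2, -0.02], [-0.2, 2, -0.02], [0, 0.4, 0], [0, 0, 0], [0, 0, 0]], angular=[[0, 0.002, 0], [0, 0.002, 0], [0, 0.002, 0], [0, 0, 0], [0, 0, 0], [0, 0, 0], [0, 0, 0], [0, 0, 0], [0, 0, 0], [0, 0, 0]])

```text
clock: 16.17
ee_pos: [521.4, 41.5, 192.8]
orientation: [2.919, 1.156, 0.008]
ft_force: [-0.5, 0.1, -3.7]
grip_width: 13.9
```

Run:
```python
from h import *
print(nest());go(525,45,150,-47)
```

```text
nest x -170.3 y -140.2
t16.17 pos [521.4  41.5 192.8] yawy -46.79 tiltz [0.0054 0.0001] F [-0.5  0.1 -3.7] w 13.9 | d_cm [ 0.49 -0.02  4.28] rotvec [ 0.004 -0.004  0.004]
```

Request:
jog_arm(hand=[1, 1, 1, 1, 1, 1], delta_pos=[[0, 0, 0.8], [0, 0, 0.8], [0, 0, 0.8], [0, 0, 0.8], [0, 0, 0.7], [0, 0, 0]], angular=[[0.003, -0.003, 0], [0.002, -0.002, 0], [0, 0, 0], [0, 0, 0], [0, 0, 0], [0, 0, 0]])

```text
clock: 16.67
ee_pos: [518.0, 45.1, 149.2]
orientation: [-2.916, -1.161, 0.007]
ft_force: [-0.6, 0.2, -3.8]
grip_width: 13.8
```

Run:
```python
from h import *
print(nest());go(525,45,146,-47)
```

```text
nest x -170.3 y -135.3
t16.67 pos [518.   45.1 149.2] yawy -46.56 tiltz [-0.0054  0.0014] F [-0.6  0.2 -3.8] w 13.8 | d_cm [0.51 0.49 0.32] rotvec [-0.005  0.003  0.008]
```

Request:
jog_arm(hand=[1, 1, 1, 1], delta_pos=[[0, 0, 0.15], [0, 0, 0.12], [0, 0, 0.1], [0, 0, 0.06]], angular=[[-0.003, 0.002, 0], [-0.002, 0.001, 0], [0, 0, 0], [0, 0, 0]])

```text
clock: 17.0
ee_pos: [518.2, 45.4, 145.8]
orientation: [2.917, 1.163, 0.002]
ft_force: [-0.0, 0.1, -3.5]
grip_width: 13.4
```

Run:
```python
from h import *
print(nest());go(525,45,146,-47)
```

```text
nest x -169.9 y -135.2
t17.00 pos [518.2  45.4 145.8] yawy -46.51 tiltz [ 0.0019 -0.0007] F [-0.   0.1 -3.5] w 13.4 | d_cm [ 0.46  0.5  -0.02] rotvec [ 0.002 -0.001  0.009]
```

Request:
jog_arm(hand=[1, 1, 1], delta_pos=[[0, 0, 0.08], [0, 0, 0.08], [0, 0, 0.06]], angular=[[0, 0, 0], [0, 0, 0], [0, 0, 0]])

```text
clock: 17.25
ee_pos: [518.8, 45.3, 145.7]
orientation: [2.916, 1.163, 0.006]
ft_force: [-2.8, -0.2, 3.7]
grip_width: 13.8
```

Foot on the table (force reversed by 7 N). Releasing and rising.

Request:
jog_arm(hand=[2, 3, 4.5, 4.5, 4.5, 4.5, 4.5, 6, 8, 8, 8, 8, 8], delta_pos=[[0, 0, -0.04], [0, 0, -0.04], [0, 0, -0.04], [0, 0, -0.5], [0, 0, -1], [0, 0, -1.5], [0, 0, -1.5], [0, 0, -1.5], [0, 0, -1.5], [0, 0, -1.5], [0, 0, -1], [0, 0, 0], [0, 0, 0]], angular=[[0, 0, 0], [0, 0, 0], [0, 0, 0], [0, 0, 0], [0, 0, 0], [0, 0, 0], [0, 0, 0], [0, 0, 0], [0, 0, 0], [0, 0, 0], [0, 0, 0], [0, 0, 0], [0, 0, 0]])

```text
clock: 18.33
ee_pos: [520.4, 45.3, 258.7]
orientation: [2.912, 1.161, 0.02]
ft_force: [-0.5, -0.7, -0.0]
grip_width: 78.4
```

Run:
```python
from h import *
gon(0,0,240)
for n in('top','scene'):
    p,d=snap(n);C=cloud(n,d);np.savez(n+'3.npz',p=p,d=d);r=np.hypot(C[...,0]-549.5,C[...,1]-260.3)
    m=(r<30)&(C[...,2]>122)&(C[...,2]<150);q=C[m];print(n,m.sum(),np.median(q[:,2]),cv2.minEnclosingCircle(q[:,:2].astype(np.float32)),q.mean(0))
    save(p,n+'3.png',crop=(190,120,350,270),s=3)
a=np.hstack([cv2.imread('pics/top3.png')[:440,:400+80],cv2.imread('pics/scene3.png')[:440,:480]]);cv2.imwrite('pics/m3.png',cv2.resize(a,(800,366)))
```

```text
nest x -168.4 y -136.8
t18.33 pos [520.4  45.3 258.7] yawy -46.54 tiltz [ 0.0144 -0.0013] F [-0.5 -0.7 -0. ] w 78.4 | d_cm [ 16.89 -13.62   1.88] rotvec [ 0.011 -0.01   0.005]
top 150 130.5464064401277 ((549.0259399414062, 260.3385009765625), 19.78936767578125) [548.60439138 260.52876418 130.73335016]
scene 150 131.02615676919328 ((547.3165893554688, 259.2757568359375), 20.550888061523438) [546.19601564 257.13915865 130.21898598]
```

View pics/m3.png

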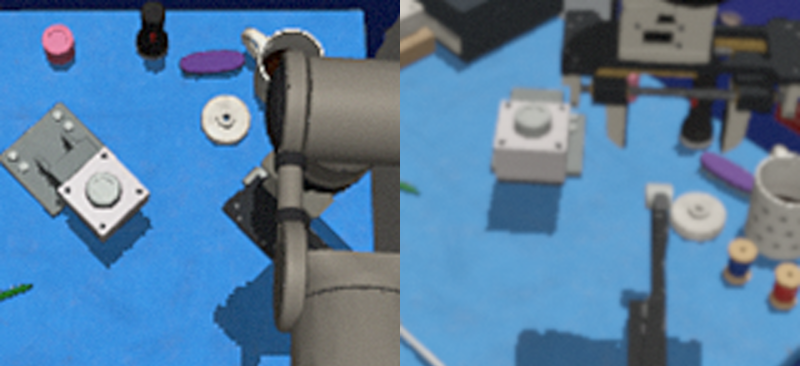

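The picture shows the tool standing on its foot, well clear of the nest, and the hub standing proud in the nest.

Run:
```python
from h import *
for n in('top','scene'):
    f=np.load(n+'3.npz');p,d=f['p'],f['d'];C=cloud(n,d);x=C[...,0]-549;y=C[...,1]-260.3;X=x*ca+y*sa;Y=-x*sa+y*ca;r=np.hypot(X,Y)
    b=(r>26)&(np.abs(X)<36)&(np.abs(Y)<36)&(C[...,2]>100)&(C[...,2]<124);h=(r<15)&(C[...,2]>122)
    print(n,b.sum(),h.sum(),np.median(C[...,2][b]),np.median(C[...,2][h]))
```

```text
top 353 84 114.93878815425946 130.48369994959836
scene 249 66 115.1373628212998 131.20862806134534
```

Request:
jog_arm(hand=[8, 8, 8, 8, 8, 8, 8, 8, 8], delta_pos=[[2.1, -1.7, 0.1], [2.1, -1.7, 0.1], [2.1, -1.7, 0.1], [2.1, -1.7, 0.1], [2.1, -1.7, 0.1], [2.1, -1.7, 0.1], [2.1, -1.7, 0.1], [1.2, -1, 0.1], [0, 0, 0]], angular=[[0.004, -0.004, 0], [0.004, -0.004, 0], [0.003, -0.002, 0], [0, 0, 0], [0, 0, 0], [0, 0, 0], [0, 0, 0], [0, 0, 0], [0, 0, 0]])

```text
clock: 19.18
ee_pos: [545.0, 255.1, 239.8]
orientation: [-2.919, -1.154, 0.028]
ft_force: [-1.0, 0.5, -0.1]
grip_width: 79.9
```

Run:
```python
from h import *
gon(0,0,160)
```

```text
nest x -6.8 y -0.7
t19.18 pos [545.  255.1 239.8] yawy -46.84 tiltz [-0.0175 -0.0039] F [-1.   0.5 -0.1] w 79.9 | d_cm [0.8  0.   7.97] rotvec [-0.009  0.015 -0.001]
```

Request:
jog_arm(hand=[7, 7, 7, 7, 7, 7, 7], delta_pos=[[0.3, 0, 1.5], [0.3, 0, 1.5], [0, 0, 1.5], [0, 0, 1.5], [0, 0, 1.2], [0, 0, 0.2], [0, 0, -0.03]], angular=[[-0.005, 0.008, 0], [-0.004, 0.007, 0], [0, 0, 0], [0, 0, 0], [0, 0, 0], [0, 0, 0], [0, 0, 0]])

```text
clock: 19.77
ee_pos: [546.3, 255.7, 157.7]
orientation: [2.919, 1.157, -0.016]
ft_force: [-0.2, -0.1, 0.4]
grip_width: 70.1
```

Run:
```python
from h import *
gon(-0.5,0,119)
```

```text
nest x -5.4 y -1.2
t19.77 pos [546.3 255.7 157.7] yawy -46.74 tiltz [-0.0087 -0.005 ] F [-0.2 -0.1  0.4] w 70.1 | d_cm [ 0.53 -0.11  3.87] rotvec [-0.002  0.01   0.001]
```

Request:
jog_arm(hand=[6.5, 6.5, 6.5, 6.5, 6.5, 6.5], delta_pos=[[0.3, -0.05, 0.8], [0.2, -0.05, 0.8], [0, 0, 0.8], [0, 0, 0.6], [0, 0, 0.3], [0, 0, -0.03]], angular=[[-0.001, 0.005, 0], [-0.001, 0.004, 0], [0, 0, 0], [0, 0, 0], [0, 0, 0], [0, 0, 0]])

```text
clock: 20.27
ee_pos: [550.4, 259.2, 123.3]
orientation: [2.921, 1.156, 0.004]
ft_force: [-0.2, 0.4, 0.1]
grip_width: 65.0
```

Run:
```python
from h import *
gon(-0.5,0,119)
```

```text
nest x -0.1 y -1.4
t20.27 pos [550.4 259.2 123.3] yawy -46.80 tiltz [0.0023 0.0006] F [-0.2  0.4  0.1] w 65.0 | d_cm [-0.05 -0.14  0.43] rotvec [ 0.001 -0.002 -0.   ]
```

Request:
jog_arm(hand=[6, 6, 6, 3.5, 3.5, 3.5, 3.5, 3.5, 3.5, 3.5], delta_pos=[[0, -0.14, 0.15], [0, 0, 0.15], [0, 0, 0.05], [0, 0, -0.04], [0, 0, -0.04], [0, 0, -0.04], [0, 0, -0.04], [0, 0, -0.04], [0, 0, -0.03], [0, 0, -0.03]], angular=[[0, 0, 0], [0, 0, 0], [0, 0, 0], [0, 0, 0], [0, 0, 0], [0, 0, 0], [0, 0, 0], [0, 0, 0], [0, 0, 0], [0, 0, 0]], force=50)

```text
clock: 21.1
ee_pos: [550.6, 260.0, 122.5]
orientation: [2.919, 1.156, 0.007]
ft_force: [1.8, 0.0, -3.7]
grip_width: 38.3
```

Run:
```python
from h import *
gon(-0.5,0,119)
```

```text
nest x 0.6 y -1.0
t21.10 pos [550.6 260.  122.5] yawy -46.79 tiltz [0.0049 0.0001] F [ 1.8  0.  -3.7] w 38.3 | d_cm [-0.11 -0.1   0.35] rotvec [ 0.003 -0.004  0.   ]
```

Request:
jog_arm(hand=[3.5, 3.5, 3.5, 3.5, 3.5, 3.5], delta_pos=[[0, 0, -0.1], [0, 0, -0.15], [0, 0, -0.15], [0, 0, -0.15], [0, 0, -0.15], [0, 0, -0.15]], angular=[[0, 0, 0], [0, 0, 0], [0, 0, 0], [0, 0, 0], [0, 0, 0], [0, 0, 0]])

```text
clock: 21.6
ee_pos: [550.0, 259.4, 127.7]
orientation: [2.919, 1.156, 0.0]
ft_force: [3.2, 0.2, -9.8]
grip_width: 38.1
```

Run:
```python
from h import *
gon(-0.5,0,119)
```

```text
nest x -0.3 y -1.0
t21.60 pos [550.  259.4 127.7] yawy -46.81 tiltz [ 0.0008 -0.0017] F [ 3.2  0.2 -9.8] w 38.1 | d_cm [-0.02 -0.1   0.87] rotvec [ 0.002  0.001 -0.   ]
```

Request:
jog_arm(hand=[3.5, 3.5, 3.5, 3.5, 3.5, 3.5], delta_pos=[[0, 0, -0.18], [0, 0, -0.18], [0, 0, -0.18], [0, 0, -0.18], [0, 0, -0.18], [0, 0, -0.18]], angular=[[0, 0, 0], [0, 0, 0], [0, 0, 0], [0, 0, 0], [0, 0, 0], [0, 0, 0]])

```text
clock: 22.1
ee_pos: [549.8, 259.3, 139.5]
orientation: [2.919, 1.156, -0.001]
ft_force: [3.3, 0.1, -8.7]
grip_width: 38.6
```

Run:
```python
from h import *
gon(-0.5,0,119)
p,d=snap('scene');save(p,'s4.png',crop=(200,120,290,200),s=6)
```

```text
nest x -0.5 y -0.9
t22.10 pos [549.8 259.3 139.5] yawy -46.81 tiltz [ 0.0002 -0.002 ] F [ 3.3  0.1 -8.7] w 38.6 | d_cm [ 0.   -0.09  2.05] rotvec [ 0.002  0.001 -0.   ]
```

View pics/s4.png

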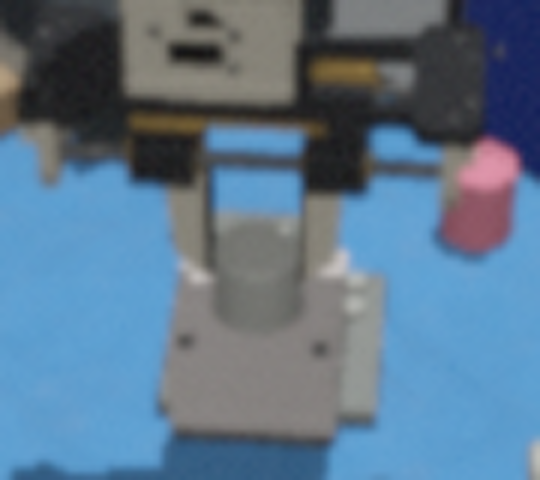

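The hub, at crop (258,270), comes up with the jaws. Continuing.

Request:
jog_arm(hand=[3.5, 3.5, 3.5, 3.5, 3.5, 3.5, 3.5, 3.5, 3.5, 3.5, 3.5], delta_pos=[[0, 0, -0.2], [0, 0, -0.2], [0, 0, -0.2], [0, 0, -0.2], [0, 0, -0.2], [0, 0, -0.2], [0, 0, -0.5], [0, 0, -0.8], [0, 0, -1], [0, 0, -1], [0, 0, 0]], angular=[[0, 0, 0], [0, 0, 0], [0, 0, 0], [0, 0, 0], [0, 0, 0], [0, 0, 0], [0, 0, 0], [0, 0, 0], [0, 0, 0], [0, 0, 0], [0, 0, 0]])

```text
clock: 23.07
ee_pos: [549.5, 260.6, 195.1]
orientation: [2.92, 1.157, 0.008]
ft_force: [0.7, 1.2, -1.2]
grip_width: 38.4
```

Run:
```python
from h import *
gon(-120,40,190)
p,d=snap('scene');save(p,'s5.png',crop=(200,90,290,190),s=6);C=cloud('scene',d);e=status.state()['ee_pos']
r=np.hypot(C[...,0]-e[0],C[...,1]-e[1]);m=(r<24)&(C[...,2]>122)&(C[...,2]<e[2]+14);print(e[2],np.histogram(C[...,2][m],bins=np.arange(120,e[2]+20,4)))
```

```text
nest x 0.2 y 0.2
t23.07 pos [549.5 260.6 195.1] yawy -46.77 tiltz [0.0047 0.0012] F [ 0.7  1.2 -1.2] w 38.4 | d_cm [-12.02  -3.98   0.45] rotvec [ 0.002 -0.004  0.001]
194.2607292615288 (array([ 0,  0,  0,  0,  0,  0,  0,  0,  0,  3, 13, 17, 16, 19, 19, 19, 15,
       16, 27, 16, 61, 79,  1]), array([120., 124., 128., 132., 136., 140., 144., 148., 152., 156., 160.,
       164., 168., 172., 176., 180., 184., 188., 192., 196., 200., 204.,
       208., 212.]))
```

Request:
jog_arm(hand=[3.5, 3.5, 3.5, 3.5, 3.5, 3.5, 3.5, 3.5], delta_pos=[[-1, -0.2, 0], [-1.6, -0.4, 0], [-1.6, -0.4, 0], [-1.6, -0.4, 0], [-1.6, -0.4, 0], [-1.6, -0.4, 0], [-1.4, -0.3, 0], [0, 0, 0]], angular=[[0, 0, 0], [0, 0, 0], [0, 0, 0], [0, 0, 0], [0, 0, 0], [0, 0, 0], [0, 0, 0], [0, 0, 0]])

```text
clock: 23.78
ee_pos: [451.3, 205.1, 191.9]
orientation: [2.92, 1.158, 0.002]
ft_force: [-0.1, 1.1, -1.5]
grip_width: 38.2
```

Run:
```python
from h import *
gon(-105,25,36)
```

```text
nest x -109.3 y 27.0
t23.78 pos [451.3 205.1 191.9] yawy -46.75 tiltz [0.0015 0.0003] F [-0.1  1.1 -1.5] w 38.2 | d_cm [ 0.41  0.19 15.59] rotvec [ 0.001 -0.001  0.001]
```

Request:
jog_arm(hand=[3.5, 3.5, 3.5, 3.5, 3.5, 3.5, 3.5, 3.5, 3.5, 3.5], delta_pos=[[0, 0, 1], [0, 0, 1.5], [0, 0, 1.5], [0, 0, 1.5], [0, 0, 1.5], [0, 0, 1.5], [0, 0, 1.5], [0, 0, 1.5], [0, 0, 1], [0, 0, 0]], angular=[[0, 0, 0], [0, 0, 0], [0, 0, 0], [0, 0, 0], [0, 0, 0], [0, 0, 0], [0, 0, 0], [0, 0, 0], [0, 0, 0], [0, 0, 0]])

```text
clock: 24.62
ee_pos: [457.8, 208.1, 55.8]
orientation: [2.921, 1.157, 0.011]
ft_force: [-0.4, -0.5, -2.2]
grip_width: 38.6
```

Run:
```python
from h import *
gon(-105,25,36)
p,d=snap('scene');C=cloud('scene',d);e=status.state()['ee_pos']
r=np.hypot(C[...,0]-e[0],C[...,1]-e[1]);m=(r<24)&(C[...,2]>6)&(C[...,2]<e[2]+14)&(p[...,2].astype(int)-p[...,0]<40);print(e[2],np.histogram(C[...,2][m],bins=np.arange(2,e[2]+20,3)))
```

```text
nest x -102.6 y 24.7
t24.62 pos [457.8 208.1  55.8] yawy -46.80 tiltz [0.0068 0.0026] F [-0.4 -0.5 -2.2] w 38.6 | d_cm [-0.26 -0.04  1.98] rotvec [ 0.003 -0.007  0.   ]
56.53923051910679 (array([ 0,  0,  0,  0,  0,  2,  3, 10,  9,  7, 12, 10, 10, 10,  9, 11, 10,
       12, 12, 18, 67, 69,  3,  0]), array([ 2.,  5.,  8., 11., 14., 17., 20., 23., 26., 29., 32., 35., 38.,
       41., 44., 47., 50., 53., 56., 59., 62., 65., 68., 71., 74.]))
```

Request:
jog_arm(hand=[3.5, 3.5, 3.5, 3.5], delta_pos=[[0, 0, 0.6], [0, 0, 0.6], [0, 0, 0.3], [0, 0, 0]], angular=[[0.002, -0.004, 0], [0.001, -0.003, 0], [0, 0, 0], [0, 0, 0]])

```text
clock: 25.0
ee_pos: [460.3, 209.0, 40.9]
orientation: [2.921, 1.157, 0.004]
ft_force: [-0.7, -0.3, -0.5]
grip_width: 38.8
```

Run:
```python
from h import *
gon(-105,25,36)
```

```text
nest x -100.2 y 23.7
t25.00 pos [460.3 209.   40.9] yawy -46.79 tiltz [0.0027 0.0008] F [-0.7 -0.3 -0.5] w 38.8 | d_cm [-0.49 -0.13  0.49] rotvec [ 0.001 -0.003  0.   ]
```

Request:
jog_arm(hand=[3.5, 3.5, 3.5, 3.5], delta_pos=[[0, 0, 0.15], [0, 0, 0.12], [0, 0, 0.1], [0, 0, 0.08]], angular=[[0, -0.002, 0], [0, 0, 0], [0, 0, 0], [0, 0, 0]])

```text
clock: 25.33
ee_pos: [461.2, 209.3, 37.1]
orientation: [2.92, 1.156, 0.005]
ft_force: [0.4, -0.1, -1.9]
grip_width: 38.1
```

Request:
jog_arm(hand=[3.5, 3.5, 3.5], delta_pos=[[0, 0, 0.07], [0, 0, 0.07], [0, 0, 0.05]], angular=[[0, 0, 0], [0, 0, 0], [0, 0, 0]])

```text
clock: 25.58
ee_pos: [461.4, 209.3, 35.5]
orientation: [2.92, 1.156, 0.007]
ft_force: [0.2, 0.0, -0.2]
grip_width: 38.0
```

Request:
jog_arm(hand=[3.5, 3.5], delta_pos=[[0, 0, 0.06], [0, 0, 0.05]], angular=[[0, 0, 0], [0, 0, 0]])

```text
clock: 25.75
ee_pos: [461.6, 209.4, 35.4]
orientation: [2.92, 1.156, 0.008]
ft_force: [-1.6, 0.2, 4.9]
grip_width: 38.4
```

Contact with the table (4.9 N). Releasing and rising.

Request:
jog_arm(hand=[4.2, 5, 6, 7, 7, 7, 7, 7, 7, 7, 7, 7, 7, 7], delta_pos=[[0, 0, -0.03], [0, 0, -0.03], [0, 0, -0.03], [0, 0, -0.03], [0, 0, -0.03], [0, 0, -0.5], [0, 0, -1], [0, 0, -1.5], [0, 0, -2], [0, 0, -2], [0, 0, -2], [0, 0, -2], [0, 0, -2], [0, 0, -2]], angular=[[0, 0, 0], [0, 0, 0], [0, 0, 0], [0, 0, 0], [0, 0, 0], [0, 0, 0], [0, 0, 0], [0, 0, 0], [0, 0, 0], [0, 0, 0], [0, 0, 0], [0, 0, 0], [0, 0, 0], [0, 0, 0]])

```text
clock: 26.92
ee_pos: [458.5, 208.6, 196.0]
orientation: [2.92, 1.156, -0.0]
ft_force: [-0.1, -0.4, 0.0]
grip_width: 70.2
```

Run:
```python
from h import *
gon(-105,25,200)
p,d=snap('scene');save(p,'f1.png',s=1.5);C=cloud('scene',d)
r=np.hypot(C[...,0]-461,C[...,1]-209);m=(r<28)&(C[...,2]>38)&(C[...,2]<60);q=C[m];print(len(q),np.median(q[:,2]),cv2.minEnclosingCircle(q[:,:2].astype(np.float32)))
```

```text
nest x -101.7 y 24.7
t26.92 pos [458.5 208.6 196. ] yawy -46.79 tiltz [ 0.0002 -0.0009] F [-0.1 -0.4  0. ] w 70.2 | d_cm [-0.33 -0.03 -0.4 ] rotvec [0.001 0.    0.   ]
152 44.00105115241219 ((459.0328369140625, 209.84109497070312), 20.559667587280273)
```

View pics/f1.png

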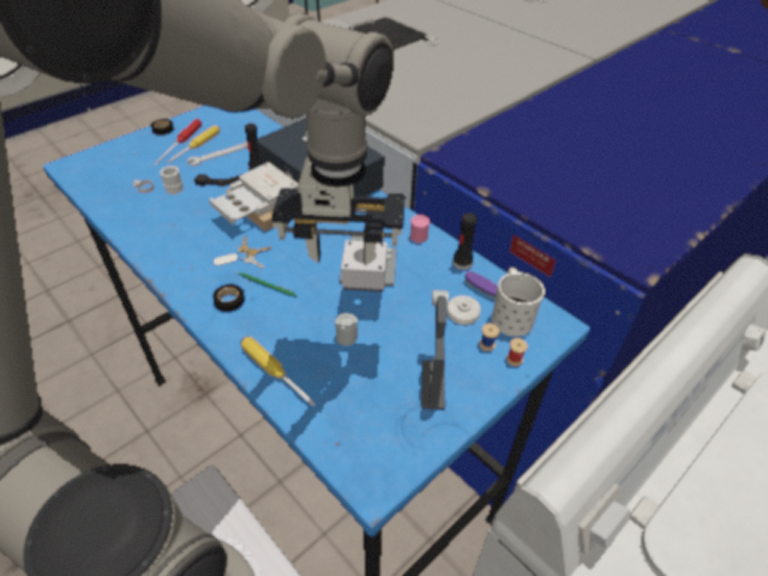

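The hub stands upright in front of the nest at about (346,328) and the tool stands on its foot at about (437,350). The other things haven't moved and the robot is clear of everything, so I'm handing in.

```bash
python3 -c "
from cell import ticket;print(ticket.sign_off())"
```

```text
the job is handed in; nothing more can be done
None
```

The job was done in the order asked and handed in at about 27 s. I found the off-centre hole on the sixth touch, about 3 mm toward the post and 7 mm to the left of the pocket's axis.

**Last checks:**
- **Hub:** it stands upright on the table about 105 mm in front of the nest, at (459, 210), with its top measured at 44 mm against a nominal 46.
- **Tool:** it stands on its foot at about (519, 45), well clear of the nest.
- **Other things:** in the final picture they look unmoved, and the gripper was open and clear with no force on it.

**Less clean points:**
- **Hub height:** I pushed the hub up about 22 mm, but the tool's arm pressed it back down as I lowered the tool. When I lifted it out it stood 15.5 to 16 mm proud, which is a small margin over the 15 mm asked.
- **Touch force:** two of the touches on the guide plate reached about 16 to 20 N after allowing for the tool's weight. That is under the 25 N limit, but not very light.
- **Gripper reading:** the opening read 38 mm on the 40 mm hub, which I put down to sensor bias because the hub held firmly.

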